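# Slide a stone core on its board under the hand-rest bridge

### The job

On the desk of a finds room a small knapped stone core stands loose on a flat plywood board, ready to be numbered. With the fingertips, push the board along the desk, lined up with the low wooden hand-rest bridge, through under the bridge until its leading end is fully home against the wooden stop behind it, with the stone still standing upright beneath the bridge, then take the hand away. Keep the board flat on the desk, do not lift it or touch the stone, do not let the stone knock the bridge, and leave the mug, plaster block and ochre lump where they are.

Things in the scene. Friction and masses are not known exactly. Their poses are not given: they have to be found in the camera images.
- bridge: Fixed pale wooden hand-rest bridge. Origin on the desk (z = 0) under its middle. Its +x is the way the board goes in (entry at -x, stop at +x; roughly towards the robot's right), y across the passage, z up. Top: two bars across, each 22 wide with a 20 slot between (x = -32 to +32), underside 52 above the desk, upper side 62. Legs 64 long at y = +-57 to +-71: passage 114 wide. Nothing before x = -32.
- stop (a point): Middle of the near face of the stop, a fixed wooden cross bar 142 long, 12 thick, 16 high, at bridge x = +95, 8 above the desk. Low rails, 14 thick and 16 high, join its ends to the bridge's legs. The board's leading end must come up against this face.
- board: Loose flat plywood board, 190 (its x) by 96 (its y) by 12 thick, 0.2 to 0.45 kg, sliding on the desk. Origin at the centre of its underside; its +x end leads. Starts before the entry: centre 150 to 185 short of the bridge's origin, up to 25 off the centre line, turned up to 0.25 rad. Home and straight, its origin lies on the bridge's origin.
- core: Loose seven-sided dark stone core, 34 tall, 31 across at its widest, narrower at the top, 60 g, standing upright on a flat 28 wide base within 8 (each way) of the board's middle, on a 60 wide round cork-coloured patch. Origin at the centre of its underside, z up. Its top is 46 above the desk: 6 to spare under the bridge.
- mug: Bystander: plastic mug, 76 across, 95 tall, origin at the centre of its underside.
- plaster: Bystander: white plaster block, 50 x 100 x 50 tall, origin at the centre of its underside.
- ochre: Bystander: lump of ochre, 40 x 65 x 28 tall, origin at the centre of its underside.
Mind the look-alikes: they are no part of the job. Leave any blue or pink look-alike of the core alone.

How it is judged:
At the end, for the whole second after the job is handed in: The board lies flat and still on the desk under the bridge, its leading end within 5 mm of home against the stop, square to the passage within 0.07 rad; the stone stands upright (within 0.1 rad) on it, within 25 mm of its middle along and across; nothing is touched by the robot (x of board in the frame of bridge between -0.005 and 0.005 m and y of board in the frame of bridge between -0.012 and 0.012 m and angle between the x axis of board and the x axis of bridge, either way round below 0.07 rad and height (world z) of board below 0.003 m and angle between board's own z axis and vertical below 0.03 rad and angle between core's own z axis and vertical below 0.1 rad and x of core in the frame of board between -0.025 and 0.025 m and y of core in the frame of board between -0.025 and 0.025 m and z of core in the frame of board between 0.009 and 0.015 m and linear speed of board below 0.01 m/s and linear speed of core below 0.02 m/s).
It fails at once if the board is lifted or tipped (height (world z) of board above 0.006 m or angle between board's own z axis and vertical above 0.06 rad).
It fails at once if the stone tips or is lifted (angle between core's own z axis and vertical above 0.25 rad or height (world z) of core above 0.02 m).
It fails at once if the robot touches the stone (contact force between core and the arm above 0.3 N or contact force between core and the fingers above 0.3 N).
It fails at once if the stone knocks the bridge (contact force between core and bridge above 0.3 N).
It fails at once if a bystander (mug, plaster block, ochre) is moved (distance of any of mug, plaster, ochre from where it was at the start of the episode above 0.015 m).
It also fails if it takes over 72 s, if anything falls off the work surface, if the arm or the gripper's body presses on something with over 40 N, if the wrist force passes 120 N, or if a joint passes its speed limit or range.

### The arm

A 6-joint arm with a two-finger parallel gripper is mounted at the origin on the work surface. World frame = base frame: x ahead of the robot, y to its left, z up, the work surface at z = 0. Lengths are in m, angles in rad, forces in N, time in s.
With the tool pointing down it reaches from about 0.375 to 0.9 m from the base axis. Payload 3.1 kg.
Tool frame: the origin (TCP) lies between the finger pads; the fingertips stand 22 mm ahead of it and the grasp point (between the pads) lies 3 mm ahead of it; z points along the fingers, y is the line along which they close (so a half turn about z gives the same grasp; the last joint's range is limited). The gripper opens to 87 mm and grips with 3 to 60 N. Pads are 19 mm wide; open, the fingers measure 117 mm over their backs; the gripper's body (75 mm by 190 mm) begins 51 mm behind the grasp point.
Start: joints at [-1.403, 0.527, 1.433, -0, 1.181, -0.178], TCP at [0.212, -0.588, 0.245] pointing down, gripper open.
Joint ranges: [-3.08, 3.08], [-0.75, 2.2], [0.22, 2.44], [-1.43, 4.57], [0, 2.65], [-2.85, 2.85]. Speed limits (rad/s): [2.79, 2.79, 3.14, 3.14, 3.14, 3.14].

### API

Orientations are given as a unit quaternion [x, y, z, w].
In Python, from rig import get_obs, camera, get_calibration, hand_in, cut_out gives the robot as it stands.
- The arm moves only by the shell command python3 -m inch 'ROWS' [OPENING] [FORCE]. ROWS is JSON, one flat list of numbers, 6 for each row, row after row: the shift along the tool's x, y, z scaled (see below), then the turn, a rotation vector about the tool's x, y, z scaled (see below). A call has 1 to 20 rows; each row is the pose to reach, as a shift and turn from the pose commanded when the call began, along the tool's axes at that moment; what a row does not reach only later rows make up. The controller multiplies each number of a shift by 0.08 m and each number of a turn by 90 degrees. A row lasts 1/12 s, in which the tool goes at most 41.7 mm and 7.16 degrees, less where a joint would pass 70% of its speed; a pose out of reach is approached as far as the arm can. A call with a number of a shift or a turn outside -1 to 1 is refused whole. A call with a gripper value outside its range is refused whole. OPENING is the finger opening in mm, from 0 to 87, set as the call begins (- or left out, the last holds). The fingers move at their own pace and stop on an object; FORCE is the grip in N (left out, the last holds). Time passes only in rows, so rows that repeat a pose let the fingers close. It gives the time, the measured TCP pose, the force, the opening and the grip force at its end, in the units of the state.
- get_obs(): the state, without advancing time (a new reading comes with each control period).
- camera(name): name is "scene" or "top" or "wrist"; returns the picture (480x640x3 uint8, red, green, blue); there is no depth.
- get_calibration(name): a dict with "vertical_fov" (degrees; the focal length in pixels is half the picture's height over the tangent of half this angle, whatever the lens; pixels are square), "cx", "cy" (the principal point, pixels), "T" (4x4, takes a point from camera to world coordinates). Camera axes: x right, y down, z forward; pixel columns grow to the right and rows downward; lengths in m; the calibration is good to about 2 mm. A picture is of the moment at which its call begins: read the wrist's pose just before it. get_calibration takes no time and is no camera call; for the wrist camera it gives the pose at the moment of the call.
- hand_in(): hands the job in; it is judged then, once.
Trained networks look in the newest picture that a camera, given by its name, has taken for a name from the list of things; names that differ only in an ending like _2 or _b are one class to them, and where a whole thing is asked for, a point or a joint stands for the part that bears it (a point fixed in the world has none). Each returns a list of dicts, best first, with "conf" (0 to 1); they miss things now and then, are a little off and sometimes report something else, mostly with a low value. They report only what shows in the picture. A call takes as long as a camera call. They do not tell look-alikes from the thing itself.
- cut_out(camera, thing): "region" (480x640 bool, what is visible of it) and "bbox" ([left, top, right, bottom] in pixels, round what is visible of it).
The state is a dict: "time": time; "q": joint angles; "joint_velocities": joint speeds; "joint_torque": joint torques, N m; "position": TCP position; "tool_rot": TCP orientation; "ft_force": force on the tool from outside, world axes, zero at the start; "moment": the same for the moment, N m; "grip_width": finger opening in m; "grip_force": force on a finger pad.
Only numpy, scipy, OpenCV 4.12 (cv2) and the standard library are available. Lean on these libraries where they do the work, as an engineer would, in place of code of your own. Each camera call takes 0.05 s, during which the arm holds its last target. There are 200 camera calls.

## Working session

There is one attempt and no reset: what is moved stays moved. The work goes in short steps, Python scripts to look and compute and a shell command to move; the robot and the scene stay as the last step left them, time stands still between calls to the robot, and variables do not carry over. Pictures are saved under pics/ and viewed, at most 10 in all, crops included, and the job is handed in when it is done.

```bash
mkdir -p pics; ls
python3 - <<'E'
from rig import *
import cv2,numpy as np
np.set_printoptions(precision=4,suppress=True)
o=get_obs();print(o)
for c in ["scene","top"]:
    im=camera(c);cv2.imwrite(f"pics/{c}0.png",im[:,:,::-1])
    print(c,get_calibration(c))
    for t in ["bridge","board","core","stop","mug","plaster","ochre"]:
        print(t,[(round(d["conf"],2),d["bbox"]) for d in cut_out(c,t)])
E
```

```text
pics
{'time': 0.0, 'q': array([-1.4025,  0.5284,  1.4339, -0.    ,  1.1814, -0.1785]), 'joint_velocities': array([ 0.0014,  0.0015, -0.0001, -0.0004, -0.001 ,  0.0017]), 'joint_torque': array([ -0.0018, -44.0044, -17.6592,   0.0631,   0.0583,  -0.0002]), 'position': array([ 0.2123, -0.5871,  0.2436]), 'tool_rot': array([ 0.985 ,  0.1725, -0.    , -0.0011]), 'ft_force': array([-1.1956,  0.2538,  0.7549]), 'moment': array([-0.0605, -0.015 , -0.0156]), 'grip_force': 0.0, 'grip_width': 0.08702882687131762}
scene {'vertical_fov': 56.157621167748225, 'cx': 318.2503270002346, 'cy': 235.14356313492135, 'T': array([[ 0.6635,  0.4186, -0.6201,  1.1691],
       [ 0.7479, -0.3959,  0.5329, -0.496 ],
       [-0.0225, -0.8173, -0.5757,  0.5653],
       [ 0.    ,  0.    ,  0.    ,  1.    ]])}
bridge [(0.84, [209.5, 214.7, 301.2, 297.5])]
board [(0.96, [295.5, 206.3, 391.2, 255.2])]
core [(0.69, [332.2, 216.3, 347.4, 230.2]), (0.63, [302.1, 199.2, 309.8, 212.5])]
stop [(0.88, [209.4, 212.7, 302.3, 297.3])]
mug [(0.64, [67.0, 254.5, 140.1, 326.2])]
plaster [(0.58, [407.7, 148.7, 444.4, 179.9])]
ochre [(0.61, [120.2, 325.0, 166.1, 358.1])]
top {'vertical_fov': 51.50221791395235, 'cx': 320.67252038144835, 'cy': 240.0442233164628, 'T': array([[-0.0109, -0.994 ,  0.1088,  0.4493],
       [-0.9999,  0.0118,  0.007 ,  0.0076],
       [-0.0082, -0.1088, -0.994 ,  1.2044],
       [ 0.    ,  0.    ,  0.    ,  1.    ]])}
bridge [(0.84, [350.9, 220.7, 412.2, 287.5])]
board [(0.59, [252.2, 216.1, 336.9, 266.5]), (0.22, [351.0, 219.7, 417.1, 286.2])]
core [(0.68, [293.4, 234.4, 304.1, 243.7]), (0.57, [304.1, 183.4, 318.6, 198.4]), (0.57, [289.6, 287.6, 302.0, 300.3]), (0.41, [351.5, 219.6, 412.5, 286.3])]
stop [(0.85, [351.2, 221.1, 415.8, 286.5])]
mug [(0.84, [476.0, 270.0, 524.6, 299.0])]
plaster [(0.64, [121.1, 248.6, 164.8, 273.3])]
ochre [(0.73, [474.7, 222.3, 502.2, 239.3])]
```

View pics/top0.png

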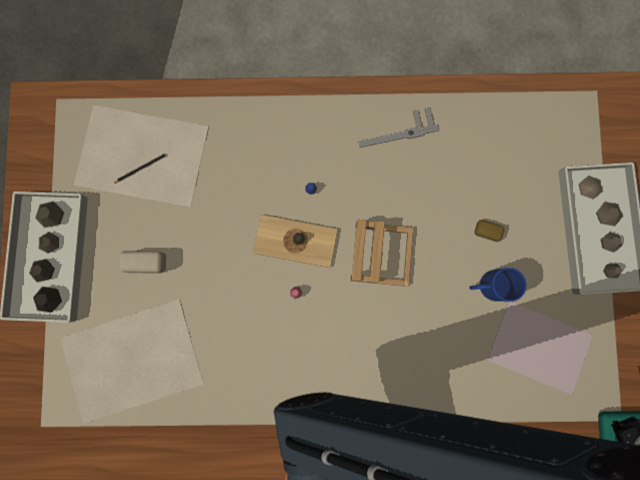

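View pics/scene0.png

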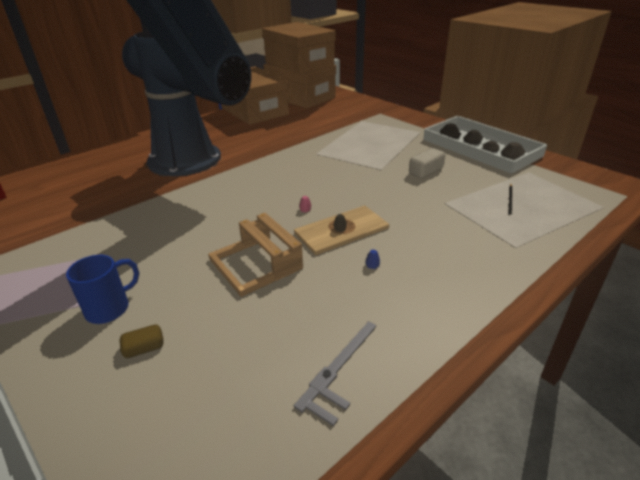

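Top view: board at (295,241) with the dark core on its cork patch at (298,239). The blue look-alike is at (311,188) and the pink one at (296,292), both off the board. The bridge is at about (383,252), with its stop on the right. The core to use is the dark one standing on the board. Next I fit the models to the silhouettes.

```bash
cat > h.py <<'E'
from rig import *
import cv2,numpy as np
from scipy.optimize import minimize
np.set_printoptions(precision=4,suppress=True)
def box(x0,x1,y0,y1,z0,z1): return np.array([[x,y,z] for x in(x0,x1) for y in(y0,y1) for z in(z0,z1)])/1000
BRIDGE=[box(-32,-10,-71,71,52,62),box(10,32,-71,71,52,62),box(-32,32,57,71,0,62),box(-32,32,-71,-57,0,62),
        box(95,107,-71,71,0,16),box(32,107,57,71,0,16),box(32,107,-71,-57,0,16)]
BOARD=[box(-95,95,-48,48,0,12)]
def proj(P,cal):
    T=cal["T"];f=240/np.tan(np.radians(cal["vertical_fov"]/2))
    p=(P-T[:3,3])@T[:3,:3]
    return p[:,:2]/p[:,2:]*f+[cal["cx"],cal["cy"]]
def ray(uv,cal,z):
    T=cal["T"];f=240/np.tan(np.radians(cal["vertical_fov"]/2))
    d=T[:3,:3]@np.array([(uv[0]-cal["cx"])/f,(uv[1]-cal["cy"])/f,1]);return T[:3,3]+d*(z-T[2,3])/d[2]
def place(P,s):
    c,n=np.cos(s[2]),np.sin(s[2]);return P@np.array([[c,n,0],[-n,c,0],[0,0,1]])+[s[0],s[1],0]
def sil(boxes,s,cal):
    m=np.zeros((480,640),np.uint8)
    for b in boxes:
        h=cv2.convexHull((proj(place(b,s),cal)*16).astype(np.int32));cv2.fillConvexPoly(m,h,255,cv2.LINE_8,4)
    return cv2.GaussianBlur(m,(5,5),0)/255.
def fit(boxes,s0,views):  # views: (region,cal)
    R=[cv2.GaussianBlur(r.astype(np.uint8)*255,(5,5),0)/255. for r,_ in views]
    f=lambda s:sum(np.abs(sil(boxes,s,c)-r).sum()/r.sum() for r,(_,c) in zip(R,views))
    r=minimize(f,s0,method="Nelder-Mead",options=dict(initial_simplex=np.array(s0)+np.array([[0,0,0],[.015,0,0],[0,.015,0],[0,0,.15]]),xatol=1e-4,fatol=1e-4))
    return r.x,r.fun
def rel(s,b):
    c,n=np.cos(b[2]),np.sin(b[2]);d=np.array(s[:2])-b[:2]
    return np.array([c*d[0]+n*d[1],-n*d[0]+c*d[1]])
E
python3 - <<'E'
from h import *
V={}
for c in ["scene","top"]:
    im=camera(c)
    V[c]=({t:cut_out(c,t) for t in["bridge","board","core"]},get_calibration(c))
def views(t,cs): return [(V[c][0][t][0]["region"],V[c][1]) for c in cs]
ct=V["top"][1]
b0=[*ray((368,252),ct,.05)[:2],-1.6]; o0=[*ray((295,241),ct,.012)[:2],-1.7]
for cs in (["top"],["scene"],["top","scene"]):
    b,e=fit(BRIDGE,b0,views("bridge",cs)); o,e2=fit(BOARD,o0,views("board",cs))
    print(cs,"bridge",b,e,"board",o,e2,"rel",rel(o,b),o[2]-b[2])
for t in V["top"][0]["core"]:print(t["bbox"],ray(((t["bbox"][0]+t["bbox"][2])/2,(t["bbox"][1]+t["bbox"][3])/2),ct,.029))
for u in[(142,262),(311,188),(296,293),(489,231),(500,285)]:print(u,ray(u,ct,.02))
E
```

```text
['top'] bridge [ 0.5478 -0.0921 -1.6758] 0.17514584537762123 board [ 0.5784  0.0797 -1.7607] 0.12333085574598705 rel [-0.174   0.0124] -0.08488913673722065
['scene'] bridge [ 0.553  -0.0945 -1.7172] 0.20487921476495485 board [ 0.5821  0.0778 -1.7478] 0.1957265459570838 rel [-0.1746  0.0037] -0.030641630360594085
['top', 'scene'] bridge [ 0.5498 -0.0923 -1.6882] 0.37611700058166464 board [ 0.5806  0.0789 -1.7752] 0.3324768830881333 rel [-0.1737  0.0105] -0.08697116168298558
[288.1, 288.1, 301.7, 298.7] [0.4526 0.0778 0.029 ]
[291.9, 232.7, 305.5, 243.9] [0.5828 0.0681 0.029 ]
[304.5, 182.0, 323.2, 194.9] [0.703  0.0309 0.029 ]
(142, 262) [0.5312 0.4436 0.02  ]
(311, 188) [0.7061 0.038  0.02  ]
(296, 293) [0.4535 0.0757 0.02  ]
(489, 231) [ 0.596  -0.3871  0.02  ]
(500, 285) [ 0.467  -0.4069  0.02  ]
```

```bash
R='[0.4,-0.38,0,0,0,0]'
python3 -m inch '[0.4,-0.38,0,0,0,0, 0.8,-0.76,0,0,0,0, 1,-0.95,0,0,0,0, 1,-0.95,0,0,0,0]' 45
python3 -m inch '[0.4,-0.38,0,0,0,0, 0.8,-0.76,0,0,0,0, 1,-0.95,0,0,0,0]' | tail -1 >/dev/null
python3 -m inch '[0.4,-0.38,0,0,0,0, 0.8,-0.76,0,0,0,0, 1,-0.95,0,0,0,0]'
python3 -m inch '[0.4,-0.38,0,0,0,0, 0.8,-0.76,0,0,0,0, 1,-0.95,0,0,0,0]'
python3 -m inch '[0.4,-0.38,0,0,0,0, 0.8,-0.76,0,0,0,0, 1,-0.95,0,0,0,0, 1,-0.95,0,0,0,0]'
```

```text
time: 1.53
position: [0.2635, -0.4829, 0.2442]
tool_rot: [0.985, 0.174, 0.0, -0.003]
ft_force: [0.5, 0.5, -0.7]
grip_width: 0.0684
grip_force: 0.0
time: 2.03
position: [0.3613, -0.289, 0.2447]
tool_rot: [0.985, 0.173, 0.0, -0.001]
ft_force: [1.1, -0.2, -0.1]
grip_width: 0.0452
grip_force: 0.0
time: 2.28
position: [0.411, -0.1907, 0.2448]
tool_rot: [0.985, 0.173, 0.0, -0.0]
ft_force: [-1.1, 0.5, 0.2]
grip_width: 0.0449
grip_force: 0.0
time: 2.62
position: [0.4614, -0.0909, 0.2449]
tool_rot: [0.985, 0.175, 0.001, -0.0]
ft_force: [-0.2, -0.4, -0.1]
grip_width: 0.0451
grip_force: 0.0
```

```bash
python3 -m inch '[0.4,-0.38,0,0,0,0, 0.8,-0.76,0,0,0,0, 1,-0.95,0,0,0,0]'
python3 -m inch '[0.4,-0.38,0,0,0,0, 0.8,-0.76,0,0,0,0, 1,-0.95,0,0,0,0]'
python3 -m inch '[0.4,-0.38,0,0,0,0, 0.8,-0.76,0,0,0,0, 1,-0.95,0,0,0,0, 1,-0.95,0,0,0,0]'
python3 -m inch '[0,0,0,0,0,-0.08, 0,0,0,0,0,-0.155, 0,0,0,0,0,-0.23, 0,0,0,0,0,-0.305, 0,0,0,0,0,-0.38, 0,0,0,0,0,-0.455, 0,0,0,0,0,-0.53, 0,0,0,0,0,-0.6, 0,0,0,0,0,-0.65, 0,0,0,0,0,-0.65, 0,0,0,0,0,-0.65]'
python3 - <<'E'
from h import *
im=camera("wrist");c=get_calibration("wrist");print(c)
cv2.imwrite("pics/w1.png",im[:,:,::-1]);o=get_obs();print(o["position"],o["tool_rot"])
for t in["bridge","board","core"]:print(t,[(round(d["conf"],2),d["bbox"]) for d in cut_out("wrist",t)])
E
```

```text
time: 2.87
position: [0.5106, 0.0053, 0.2449]
tool_rot: [0.985, 0.172, 0.001, 0.0]
ft_force: [1.0, 0.2, -0.3]
grip_width: 0.0448
grip_force: 0.0
time: 3.12
position: [0.5604, 0.1048, 0.2448]
tool_rot: [0.985, 0.173, 0.001, -0.0]
ft_force: [0.8, -0.1, -0.3]
grip_width: 0.0451
grip_force: 0.0
time: 3.45
position: [0.6108, 0.2054, 0.2445]
tool_rot: [0.985, 0.174, 0.002, -0.001]
ft_force: [-0.5, -0.4, 0.3]
grip_width: 0.0449
grip_force: 0.0
time: 4.37
position: [0.608, 0.2002, 0.2445]
tool_rot: [0.776, 0.631, -0.0, 0.0]
ft_force: [-0.5, 0.1, -0.1]
grip_width: 0.0453
grip_force: 0.0
{'vertical_fov': 62.12689450906308, 'cx': 322.9661025778934, 'cy': 238.95219542580642, 'T': array([[ 0.9789, -0.1978, -0.0519,  0.6226],
       [-0.2045, -0.9465, -0.2498,  0.2677],
       [ 0.0003,  0.2552, -0.9669,  0.3854],
       [ 0.    ,  0.    ,  0.    ,  1.    ]])}
[0.608  0.2005 0.2445] [ 0.7761  0.6307 -0.0001  0.0001]
bridge []
board [(0.94, [272.7, 234.2, 372.1, 383.5])]
core []
```

View pics/w1.png

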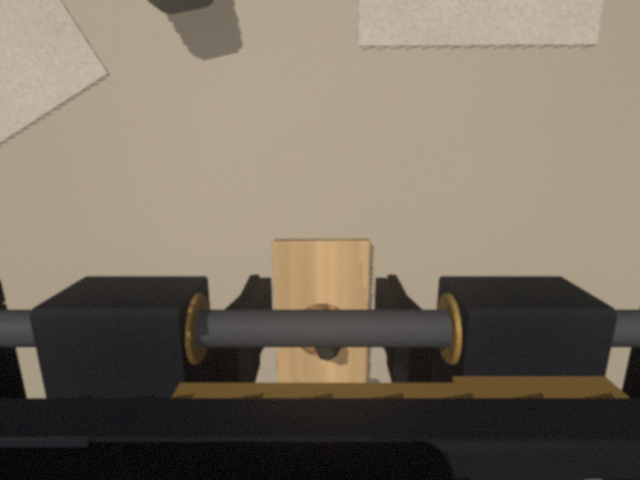

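The wrist view shows the board at columns 273–370 with its rear end at row 239, almost parallel to the tool axis. Next I refine the board from this view and check the fits on an enlarged top crop.

Run:
```python
from h import *
c=get_calibration("wrist")
r=cut_out("wrist","board")[0]["region"]
rows=np.arange(245,272,2); rows=[y for y in rows]
L=np.array([ray((np.where(r[y])[0].min()-.5,y),c,.012) for y in rows]);Rr=np.array([ray((np.where(r[y])[0].max()+.5,y),c,.012) for y in rows])
print("width",np.linalg.norm(L-Rr,axis=1).mean())
cm=(L+Rr)/2; d=np.polyfit(cm[:,1],cm[:,0],1);yl=np.arctan2(-1,-d[0])
dl=np.arctan2(-1,-np.polyfit(L[:,1],L[:,0],1)[0]);dr=np.arctan2(-1,-np.polyfit(Rr[:,1],Rr[:,0],1)[0])
print("yaw",yl,dl,dr)
cols=np.arange(285,360,3);T=np.array([ray((x,np.where(r[:,x])[0].min()-.5),c,.012) for x in cols])
k=np.polyfit(T[:,0],T[:,1],1);print("yaw rear",np.arctan(k[0])-np.pi/2,"rear mid",T.mean(0))
im=cv2.imread("pics/top0.png");ct=get_calibration("top")
S=10;crop=cv2.resize(im[200:300,240:430],None,fx=4,fy=4,interpolation=cv2.INTER_CUBIC)
def dr(b,s,col):
    for bx in b:
        p=proj(place(bx,s),ct);p=(p-[239.5,199.5])*4
        for i in range(8):
            for j in range(i):
                if (np.abs(bx[i]-bx[j])>1e-9).sum()==1:cv2.line(crop,tuple(p[i].astype(int)),tuple(p[j].astype(int)),col,1)
dr(BRIDGE,[0.5478,-0.0921,-1.6758],(255,0,0));dr(BOARD,[0.5784,0.0797,-1.7607],(0,0,255))
cv2.imwrite("pics/ov.png",crop)
```

```text
width 0.09507513723492325
yaw -1.7693952428039164 -1.7680724505387606 -1.7701184938370227
yaw rear -1.7798225343002252 rear mid [0.6007 0.173  0.012 ]
```

View pics/ov.png

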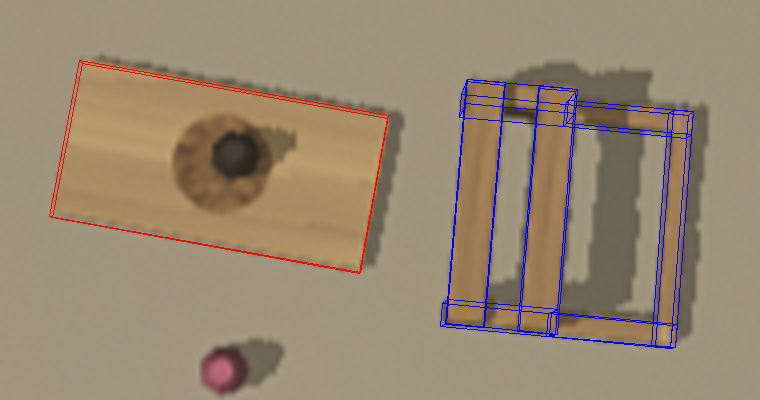

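Fits lie on the edges. The board is about 174 mm short, 12 mm off in +y and turned −0.09 rad, with its front end almost centred. A gentle arc push from the rear end with both fingertips will line it up. Next I lower the tool behind the board.

```bash
python3 -m inch '[0,-0.02,0.4,0,0,-0.007, 0,-0.04,0.8,0,0,-0.007, 0,-0.04,1,0,0,-0.007]' 50 20
python3 -m inch '[0,0,0.4,0,0,0, 0,0,0.8,0,0,0, 0,0,1,0,0,0]'
python3 -m inch '[0,0,0.2,0,0,0, 0,0,0.4,0,0,0, 0,0,0.55,0,0,0, 0,0,0.65,0,0,0, 0,0,0.72,0,0,0, 0,0,0.72,0,0,0, 0,0,0.72,0,0,0]'
```

```text
time: 4.87
position: [0.6024, 0.2019, 0.1615]
tool_rot: [0.772, 0.636, -0.002, -0.001]
ft_force: [-1.0, -0.3, 0.5]
grip_width: 0.0495
grip_force: 0.0
time: 5.12
position: [0.6025, 0.2019, 0.081]
tool_rot: [0.772, 0.636, -0.002, -0.001]
ft_force: [0.0, -0.0, -1.0]
grip_width: 0.0501
grip_force: 0.0
time: 5.7
position: [0.6049, 0.2023, 0.0273]
tool_rot: [0.772, 0.636, 0.0, 0.0]
ft_force: [-0.3, 0.2, -0.2]
grip_width: 0.0498
grip_force: 0.0
```

```bash
python3 -m inch '[-0.06,0,0,0,0,0, -0.12,0,0,0,0,0, -0.17,0,0,0,0,0, -0.2,0,0,0,0,0, -0.22,0,0,0,0,0, -0.24,0,0,0,0,0, -0.26,0,0,0,0,0, -0.285,-0.001,0,0,0,-0.001, -0.315,-0.002,0,0,0,-0.001, -0.35,-0.004,0,0,0,-0.002, -0.385,-0.006,0,0,0,-0.003, -0.42,-0.008,0,0,0,-0.004, -0.455,-0.01,0,0,0,-0.005, -0.49,-0.012,0,0,0,-0.006, -0.525,-0.014,0,0,0,-0.007, -0.56,-0.016,0,0,0,-0.008, -0.595,-0.018,0,0,0,-0.009, -0.625,-0.02,0,0,0,-0.01, -0.65,-0.022,0,0,0,-0.011, -0.66,-0.022,0,0,0,-0.011]'
cat > look.py <<'E'
from h import *
import sys
im=camera("top");cv2.imwrite(f"pics/t_{sys.argv[1]}.png",im[:,:,::-1]);ct=get_calibration("top")
d=cut_out("top","board");o0=[float(a) for a in sys.argv[2:5]];B=[0.5478,-0.0921,-1.6758]
hit=d and d[0]["region"]
print([(x["conf"],x["bbox"],x["region"].sum()) for x in d])
crop=cv2.resize(im[200:300,240:430,::-1],None,fx=4,fy=4,interpolation=cv2.INTER_CUBIC)
cv2.imwrite(f"pics/c_{sys.argv[1]}.png",crop)
o,e=fit(BOARD,o0,[(d[0]["region"],ct)]);print("board",o,e,"rel",rel(o,B),o[2]-B[2]);print(get_obs()["position"],get_obs()["tool_rot"],get_obs()["ft_force"])
print([(round(x["conf"],2),x["bbox"]) for x in cut_out("top","core")])
E
python3 look.py 1 0.57 0.045 -1.75
```

```text
time: 7.37
position: [0.5928, 0.1504, 0.0271]
tool_rot: [0.766, 0.643, 0.0, 0.0]
ft_force: [0.1, 3.5, 1.4]
grip_width: 0.0498
grip_force: 1.9
[(0.73, [276.2, 219.3, 350.5, 268.0], np.int64(2692))]
board [ 0.572   0.0427 -1.7428] 0.21100136934417155 rel [-0.1366  0.0099] -0.0670432612506362
[0.5928 0.1504 0.027 ] [ 0.7661  0.6427 -0.0001  0.0001] [0.5062 2.6253 2.2868]
[(0.56, [476.5, 219.6, 502.8, 240.3])]
```

View pics/c_1.png

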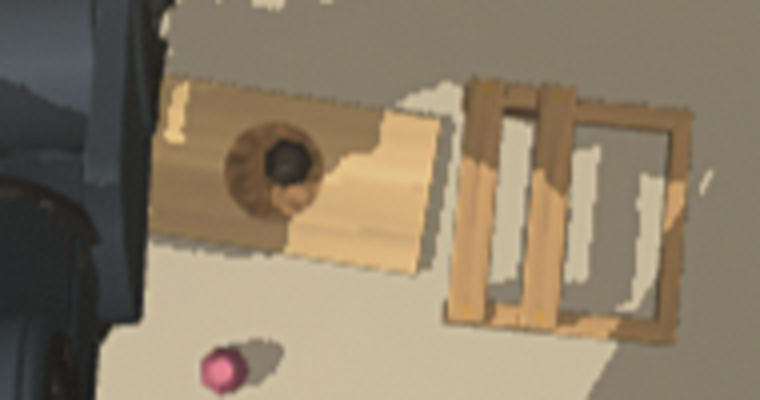

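The board followed the push squarely: front edge at crop (442,117)–(417,272), stone still upright at (288,160). It is now −137 mm along, +10 mm across, yaw −0.067. I continue the arc.

```bash
python3 -m inch '[-0.01,0,0,0,0,-0.001, -0.03,-0.001,0,0,0,-0.002, -0.06,-0.003,0,0,0,-0.003, -0.1,-0.005,0,0,0,-0.004, -0.14,-0.007,0,0,0,-0.005, -0.18,-0.009,0,0,0,-0.006, -0.22,-0.011,0,0,0,-0.007, -0.26,-0.013,0,0,0,-0.008, -0.3,-0.015,0,0,0,-0.01, -0.34,-0.017,0,0,0,-0.012, -0.38,-0.019,0,0,0,-0.014, -0.42,-0.021,0,0,0,-0.016, -0.46,-0.023,0,0,0,-0.018, -0.5,-0.025,0,0,0,-0.019, -0.54,-0.027,0,0,0,-0.02, -0.58,-0.029,0,0,0,-0.021, -0.62,-0.031,0,0,0,-0.022, -0.65,-0.033,0,0,0,-0.023, -0.67,-0.035,0,0,0,-0.024, -0.68,-0.035,0,0,0,-0.024]'
python3 look.py 2 0.56 -0.01 -1.71
```

```text
time: 9.18
position: [0.5805, 0.0974, 0.027]
tool_rot: [0.754, 0.657, -0.0, -0.0]
ft_force: [1.0, 3.5, 2.7]
grip_width: 0.05
grip_force: 2.2
[(0.81, [303.9, 226.6, 371.4, 268.5], np.int64(2073))]
board [ 0.5648 -0.0133 -1.7012] 0.576461930777729 rel [-0.0802  0.0086] -0.025418127875938668
[0.5805 0.0973 0.0269] [ 0.7538  0.6571 -0.0002  0.0001] [0.1625 2.1296 1.2464]
[(0.53, [330.9, 237.9, 339.9, 250.8]), (0.53, [295.3, 291.4, 300.9, 298.2])]
```

View pics/c_2.png

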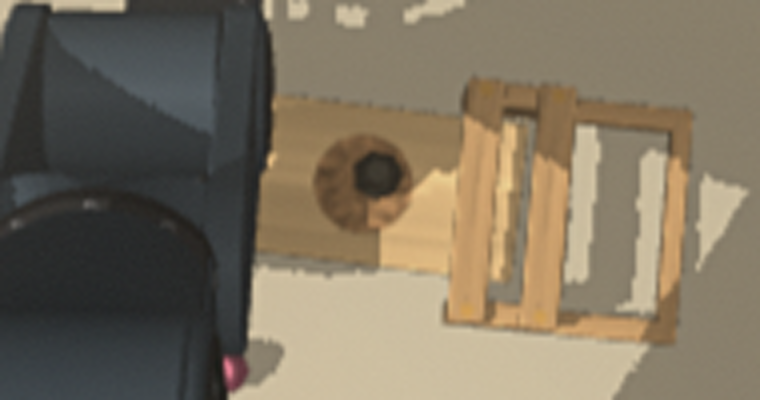

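Run:
```python
from h import *
ct=get_calibration("top");B=[0.5478,-0.0921,-1.6758]
f=lambda x,y:rel(ray((239.5+x/4+.1,199.5+y/4+.1),ct,.012),B)*1000
for n,p in dict(up1=(280,97),up2=(455,115),lo1=(262,263),lo2=(440,272),fr1=(520,150),fr2=(506,275),patch=(362,183)).items():print(n,f(*p))
g=lambda x,y,z:rel(ray((239.5+x/4,199.5+y/4),ct,z),B)*1000
print("leg/bar ends",g(468,80,.062),g(444,322,.062),"core top",g(378,172,.046))
```

```text
up1 [-141.237    57.3057]
up2 [-34.9216  56.1875]
lo1 [-142.3054  -43.7042]
lo2 [-35.6289 -39.107 ]
fr1 [ 5.9066 38.6295]
fr2 [  3.842  -37.2043]
patch [-87.0467   9.8672]
leg/bar ends [-31.7107  70.583 ] [-33.3244 -70.0876] core top [-78.6273  14.0179]
```

The stone is upright and the board's front is about 7 mm past the bridge's middle, but the board lies about 8 mm towards +y, close to the upper leg. I translate it forward and towards −y before squaring up.

```bash
python3 -m inch '[-0.01,-0.001,0,0,0,0, -0.03,-0.004,0,0,0,0, -0.06,-0.008,0,0,0,0, -0.1,-0.014,0,0,0,0, -0.14,-0.02,0,0,0,0, -0.18,-0.026,0,0,0,0, -0.22,-0.032,0,0,0,0, -0.26,-0.038,0,0,0,0, -0.3,-0.044,0,0,0,0, -0.34,-0.05,0,0,0,0, -0.38,-0.056,0,0,0,0, -0.42,-0.062,0,0,0,0, -0.46,-0.068,0,0,0,0, -0.5,-0.074,0,0,0,0, -0.53,-0.079,0,0,0,0, -0.55,-0.082,0,0,0,0, -0.56,-0.084,0,0,0,0]'
python3 look.py 3 0.555 -0.05 -1.70
```

```text
time: 10.75
position: [0.5676, 0.0539, 0.0269]
tool_rot: [0.754, 0.657, -0.0, -0.0]
ft_force: [1.1, 2.9, 0.5]
grip_width: 0.0499
grip_force: 1.6
[(0.58, [327.3, 232.8, 388.6, 275.3], np.int64(1522)), (0.41, [476.0, 220.6, 502.4, 242.1], np.int64(432))]
board [ 0.551  -0.0623 -1.7238] 1.1511161726511934 rel [-0.03  0.  ] -0.04797921914559233
[0.5676 0.0539 0.0269] [ 0.7538  0.6571 -0.0003  0.    ] [0.6093 0.5969 0.8586]
[(0.67, [303.2, 182.9, 319.2, 196.2]), (0.55, [343.7, 242.8, 355.3, 256.3])]
```

View pics/c_3.png

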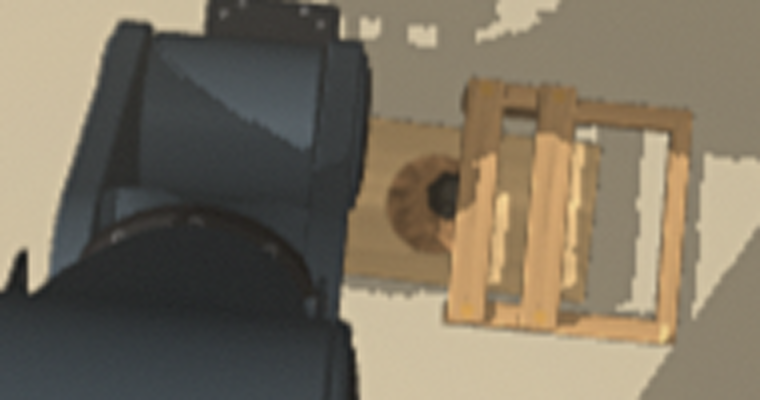

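Run:
```python
from h import *
ct=get_calibration("top");B=[0.5478,-0.0921,-1.6758]
f=lambda x,y:rel(ray((239.5+x/4+.1,199.5+y/4+.1),ct,.012),B)*1000
for n,p in dict(up1=(380,118),up2=(458,127),lo1=(350,279),lo2=(443,287),fr1=(600,145),fr2=(584,300)).items():print(n,f(*p))
print("tcp",rel(get_obs()["position"],B)*1000)
```

```text
up1 [-79.847   50.1633]
up2 [-32.4856  49.0784]
lo1 [-88.8937 -48.3179]
lo2 [-33.0562 -47.8787]
fr1 [53.6148 46.1307]
fr2 [ 51.4677 -47.7322]
tcp [-147.2117    4.4202]
```

The board is now centred (y about 1 mm, yaw about −0.03) with about 42 mm to go. The stone at (445,195) is about to pass under the first bar. Next I push on while squaring up, stopping just short of the stop.

```bash
python3 -m inch '[-0.01,-0.001,0,0,0,0, -0.03,-0.003,0,0,0,-0.001, -0.06,-0.005,0,0,0,-0.002, -0.09,-0.008,0,0,0,-0.004, -0.12,-0.01,0,0,0,-0.005, -0.15,-0.013,0,0,0,-0.006, -0.18,-0.016,0,0,0,-0.008, -0.21,-0.018,0,0,0,-0.009, -0.24,-0.02,0,0,0,-0.011, -0.27,-0.023,0,0,0,-0.012, -0.3,-0.026,0,0,0,-0.014, -0.33,-0.028,0,0,0,-0.015, -0.36,-0.03,0,0,0,-0.016, -0.39,-0.033,0,0,0,-0.018, -0.42,-0.036,0,0,0,-0.02, -0.44,-0.038,0,0,0,-0.02, -0.455,-0.039,0,0,0,-0.02, -0.46,-0.04,0,0,0,-0.02]'
python3 -m inch '[-0.01,0,0,0,0,0, -0.02,0,0,0,0,0, -0.03,0,0,0,0,0, -0.04,0,0,0,0,0, -0.045,0,0,0,0,0]'
python3 -c "
from h import *
print('tcp',rel(get_obs()['position'],[0.5478,-0.0921,-1.6758])*1000)"
```

```text
time: 12.4
position: [0.5596, 0.0179, 0.0269]
tool_rot: [0.743, 0.669, -0.0, 0.0]
ft_force: [1.0, 2.6, -0.1]
grip_width: 0.0499
grip_force: 1.3
time: 12.82
position: [0.5591, 0.0145, 0.0269]
tool_rot: [0.743, 0.669, -0.0, -0.0]
ft_force: [0.2, 2.2, -0.1]
grip_width: 0.0505
grip_force: 1.3
tcp [-107.2146    0.0864]
```

```bash
python3 -m inch '[-0.01,0,0,0,0,0, -0.02,0,0,0,0,0, -0.025,0,0,0,0,0]' | grep -E 'pos|force'
python3 -m inch '[-0.006,0,0,0,0,0, -0.012,0,0,0,0,0, -0.012,0,0,0,0,0]'| grep -E 'pos|force'
python3 look.py 4 0.548 -0.09 -1.676
```

```text
position: [0.5589, 0.0125, 0.0269]
ft_force: [-0.5, 2.9, -0.2]
grip_force: 1.6
position: [0.5589, 0.0124, 0.0269]
ft_force: [0.3, 5.8, -0.6]
grip_force: 3.0
[(0.87, [362.2, 235.0, 406.2, 274.5], np.int64(1093))]
board [ 0.5428 -0.094  -1.5903] 2.000907730780684 rel [ 0.0025 -0.0048] 0.08548391525205745
[0.5589 0.0124 0.0269] [ 0.7436  0.6686  0.0004 -0.0003] [0.202  5.556  0.6636]
[]
```

View pics/c_4.png

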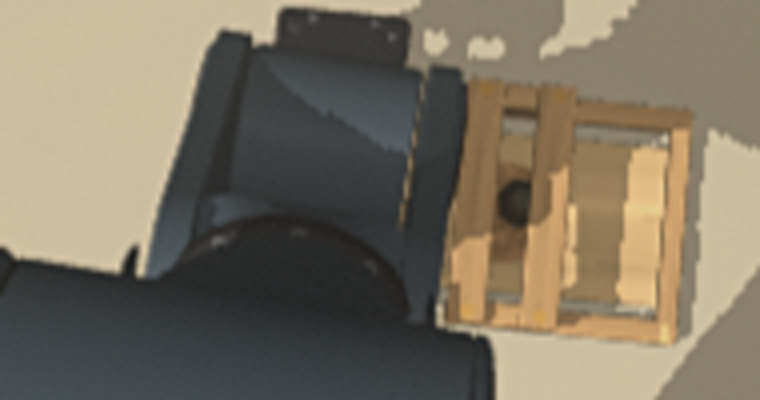

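The board's front meets the stop bar at columns 655–670, with the stone upright in the slot at (517,203). Contact force is rising with no further motion. I press a little more to seat both corners.

```bash
python3 -m inch '[-0.006,0,0,0,0,0, -0.012,0,0,0,0,0, -0.018,0,0,0,0,0, -0.018,0,0,0,0,0]'| grep -E 'pos|rot|force'
python3 -m inch '[0.01,0,0,0,0,0, 0.03,0,0,0,0,0, 0.08,0,0,0,0,0, 0.2,0,0,0,0,0, 0.4,0,0,0,0,0, 0.6,0,0,0,0,0, 0.6,0,0,0,0,0]'| grep -E 'pos|force'
python3 -m inch '[0.2,0,-0.4,0,0,0, 0.4,0,-0.8,0,0,0, 0.6,0,-1,0,0,0]'| grep -E 'pos|force'
python3 -m inch '[0.4,0,-0.4,0,0,0, 0.8,0,-0.8,0,0,0, 1,0,-1,0,0,0, 1,0,-1,0,0,0, 1,0,-1,0,0,0]'| grep -E 'pos|force'
python3 look.py 5 0.548 -0.09 -1.676
python3 - <<'E'
from h import *
im=camera("scene");cv2.imwrite("pics/s5.png",cv2.resize(im[180:310,180:340,::-1],None,fx=4.5,fy=4.5,interpolation=cv2.INTER_CUBIC))
a=cv2.imread("pics/c_5.png");b=cv2.imread("pics/s5.png");cv2.imwrite("pics/f5.png",cv2.resize(np.vstack([a,np.pad(b,((0,0),(0,760-b.shape[1]),(0,0)))]),None,fx=.6,fy=.6))
E
```

```text
position: [0.5592, 0.0121, 0.027]
tool_rot: [0.744, 0.668, 0.001, -0.001]
ft_force: [2.0, 10.1, -1.2]
grip_force: 5.4
position: [0.5638, 0.0602, 0.027]
ft_force: [0.2, -0.4, -0.1]
grip_force: 0.0
position: [0.5702, 0.1057, 0.1096]
ft_force: [0.6, -0.1, 0.2]
grip_force: 0.0
position: [0.5778, 0.1858, 0.1883]
ft_force: [-0.8, -0.7, 0.1]
grip_force: 0.0
[(0.76, [326.5, 230.8, 407.5, 272.9], np.int64(2300))]
board [ 0.5481 -0.0932 -1.6896] 0.4291153247435248 rel [0.0011 0.0004] -0.013783982153937169
[0.5761 0.1841 0.1857] [ 0.7435  0.6688 -0.0015 -0.0005] [-0.8418  0.4484 -0.5053]
[(0.75, [349.3, 220.3, 411.2, 287.4]), (0.64, [291.2, 289.0, 301.2, 300.1]), (0.55, [365.5, 247.0, 372.8, 256.6])]
```

View pics/f5.png

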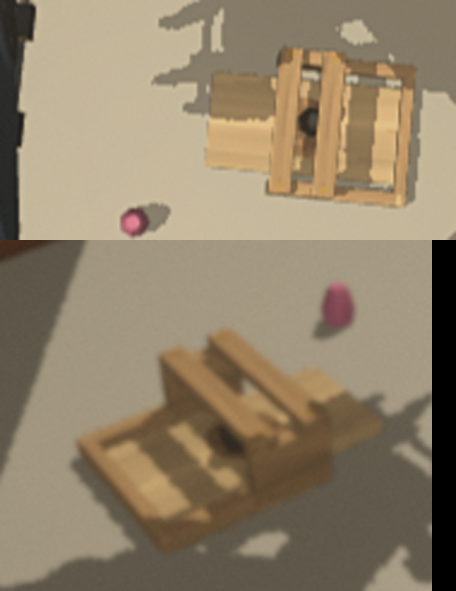

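The board is home against the stop (x +1 mm, y 0 mm, yaw −0.014 by the fit), the stone stands in the slot at (310,121), and the hand is clear. I hand the job in.

```bash
python3 -c "
from rig import *
print(hand_in())"
```

```text
the job is handed in; nothing more can be done
None
```

The job is handed in, with no verdict shown: the last top-camera fit put the board at the stop (about 1 mm along, 0 mm across, −0.014 rad off square), the stone standing in the bridge's slot, and the hand clear of everything.

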